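# Level the pantry cup shelf

## Robot

A 6-joint arm with a two-finger parallel gripper is mounted at the origin on the work surface. World frame = base frame: x ahead of the robot, y to its left, z up, the work surface at z = 0. Lengths are in m, angles in rad, forces in N, time in s.
With the tool pointing down it reaches from about 0.3 to 0.775 m from the base axis. Payload 14.6 kg.
Tool frame: the origin (TCP) lies at the centre of the arm's flange, where the gripper is bolted on; the fingertips stand 199 mm ahead of it and the grasp point (between the pads) lies 180 mm ahead of it; z points along the fingers, y is the line along which they close (so a half turn about z gives the same grasp; the last joint's range is limited). The gripper opens to 94 mm and grips with 3 to 60 N. Pads are 16 mm wide; open, the fingers measure 119 mm over their backs; the gripper's body (75 mm by 177 mm) begins 78 mm behind the grasp point.
Start: joints at [-1.383, 0.3, 1.521, -0, 1.321, -0.067], TCP at [0.139, -0.532, 0.405] pointing down, gripper open.
Joint ranges: [-3.03, 3.03], [-0.79, 2.21], [0.23, 2.52], [-1.04, 4.18], [0, 3.07], [-2.55, 2.55]. Speed limits (rad/s): [2.22, 2.22, 2.57, 3.14, 3.14, 3.14].

## Interface

Orientations are given as [roll, pitch, yaw] about the fixed x, y, z axes, in that order (R = Rz(yaw) Ry(pitch) Rx(roll)).
In Python, from station import ctrl gives the robot as it stands. The module is installed in compiled form; this text tells all that it offers.
- The arm moves only by the tool servo_tool, never from a script. Its argument "motion" is a list of rows, each a list of 5 numbers: the closure, from 0 (fully open) to 1 (shut), then the shift along the world's x, y, z in cm, then the turn about the world's z in degrees. A call has 1 to 20 rows; each row is the pose to reach, as a shift and turn from the pose commanded when the call began; what a row does not reach only later rows make up. A row lasts 1/8 s, in which the tool goes at most 62.5 mm and 10.7 degrees, less where a joint would pass 70% of its speed; a pose out of reach is approached as far as the arm can. A call with a gripper value outside its range is refused whole. The fingers move at their own pace and stop on an object; "squeeze" is the grip in N (left out, the last holds). Time passes only in rows, so rows that repeat a pose let the fingers close. It gives the time, the measured TCP pose, the force, the opening and the grip force at its end, in the units of the state.
- ctrl.get_obs(): the state, without advancing time (a new reading comes with each control period).
- ctrl.camera(name): name is "side" or "top" or "wrist"; returns a dict with "image" (384x512x3 uint8, red, green, blue), "fx", "fy", "cx", "cy" (pixels), "camera_from_world" (4x4, takes a point from world to camera coordinates); the wrist camera has in their place "hand_eye" (4x4, takes a point from camera to tool coordinates, whose origin is the TCP and whose axes are the flange's). Camera axes: x right, y up, looking along -z (the intrinsics and any distortion apply to the point x, -y, -z); pixel columns grow to the right and rows downward; lengths in m; the calibration is good to about 2 mm. A picture is of the moment at which its call begins: read the wrist's pose just before it. There is no depth.
- ctrl.hand_in(): hands the job in; it is judged then, once.
The state is a dict: "time_s": time; "qpos": joint angles; "joint_vel": joint speeds; "tau": joint torques, N m; "ee_pos": TCP position; "eef_rot": TCP orientation; "force": force on the tool from outside, world axes, zero at the start; "moment": the same for the moment, N m; "grip_width": finger opening in m; "grip_force": force on a finger pad.
Only numpy, scipy, OpenCV 4.12 (cv2) and the standard library are available. Lean on these libraries where they do the work, as an engineer would, in place of code of your own. Each camera call takes 0.05 s, during which the arm holds its last target. There are 200 camera calls.

## Task

Use the flat blade of the red-handled spreader, not the fingers, to lever up the white hinged cover of the levelling unit and throw it fully open, then lay the spreader back down on the counter. Turn the orange levelling foot knob until the bubble of the yellow spirit level lies between its two black lines, leaving the level where it lies along the shelf and the crockery and other things undisturbed. Finish with closed fingertips firmly pressing the level down onto the shelf by its round black pad, bubble still centred, and end the program there while still pressing.

Things in the scene. Friction and masses are not known exactly. Their poses are not given: they have to be found in the camera images.
- unit: Levelling unit, fixed. Origin on the counter under the knob's axis, z up. Its grey housing is a square box 128 x 128 mm, 60 mm high, centred on the origin, 4 mm walls, closed by the white cover; its front is the -x side. The shelf lies on its +y side.
- cover_lip (a point): Middle of the underside of the cover's front edge. Cover: plate 148 x 128 x 6 mm, 90 g; closed, its underside is at z = 60 mm and its lip overhangs the housing's front wall by 18 mm. A ledge of the housing juts out equally far, its top 9 mm under the lip: a slot for the blade 9 mm high, 18 mm deep, 128 mm wide, open to the unit's -x and at both ends.
- cover_hinge (a point): Middle of the cover's hinge line, at the housing's back: 66 mm in +x from the unit's origin and 60 mm up; the hinge line runs along the unit's y.
- cover (a joint): Cover angle, rad: 0 closed, grows as the front lip swings up and back; stop at 2.6. It moves freely: below about 1.57 it falls shut, beyond it falls open onto its stop.
- knob_grip (a point): Point on the knob's upright axis 40 mm above the counter, where to grip. Round orange knurled knob, 40 mm in diameter, from 22 to 50 mm above the counter, in the middle of the housing under the cover, 40 mm clear all round. Light friction (0.1 N m), stays where left; turning it clockwise seen from above raises the near end of the shelf.
- level_pad (a point): Top centre of the black rubber press pad (22 mm wide) amid the spirit level, 29 mm above its underside. The yellow level, loose on the shelf, about 180 g, is 150 mm long along its own y (about the unit's y), 26 mm wide, 26 mm high. Its green vial is on top, centred 42 mm in +y from the pad: two black lines 14 mm apart, pale bubble 10 mm long.
- bubble (a joint): Bubble position along the vial in m: 0 centred, + towards the level's +y end (away from the housing). Between the lines within plus or minus 0.002. It goes to the higher end and settles in about 1 s. It starts at about +0.005 to +0.010 and moves about 0.0066 towards -y for every rad that the knob is turned clockwise.
- shelf_mid (a point): Middle of the top of the wooden shelf board, axes as the unit's when level. Board 170 mm (x) by 240 mm (y), top 42 mm above the counter when level. It pivots about an axis along x near its far (+y) end, 305 mm from the knob's axis; the knob raises or lowers the end next to the housing, which starts 3 to 9 mm low.
- spreader_grip (a point): Grip point in the spreader's handle, at half its height, 9 mm up. The spreader lies flat, about 70 g: red handle 16 mm wide, 18 mm high, from 75 mm in -x to 20 mm in +x of this point; then a steel blade 20 mm wide, 2.5 mm thick, mid-plane at this point's height, runs along +x to its tip, 95 mm from this point.
- spreader_tip (a point): Tip of the spreader's blade, on its mid-plane.
- cup: White cup standing on the shelf, 60 mm wide, 55 mm high; origin at its foot. Leave alone.
- mug: Blue mug, 80 mm wide, 95 mm high; origin at its foot. Leave alone.
- soap: Green soap bottle, 60 mm wide, 180 mm high; origin at its foot. Leave alone.
- jar: Amber jar with steel lid, 72 mm wide, 100 mm high; origin at its foot. Leave alone.
- spoon: Spoon lying on the counter to the right of the spreader. Leave alone.
There are look-alikes about, which are no part of the job. What is meant by the part that bears level_pad is not blue, purple or turquoise, and is the smaller of those in its own colour.

How it is judged:
By the outcome, as a careful person would: the job done as asked, in the order asked, and still so for the second after the job is handed in, while the arm keeps its last pose, push and grip.
It also fails if it takes over 70 s, if anything falls off the work surface, if the arm or the gripper's body presses on something with over 40 N, if the wrist force passes 120 N, or if a joint passes its speed limit or range.

## Working session

There is one attempt and no reset: what is moved stays moved. The work goes in short steps, Python scripts to look and compute and a tool call to move; the robot and the scene stay as the last step left them, time stands still between calls to the robot, and variables do not carry over. Pictures are saved under pics/ and viewed, at most 10 in all, crops included, and the job is handed in when it is done.

Besides the shell and the picture viewer there is one more tool, called after "Request:" as a command line: name --pt "numbers of a row" for each row, then --argument value for the rest. servo_tool: Moves the arm, as the interface text tells. Its arguments: {"type":"object","properties":{"motion":{"type":"array","items":{"type":"array","items":{"type":"number"}}},"squeeze":{"type":"number"}},"required":["motion"]}

```bash
mkdir -p pics; cat > h.py <<'E'
import numpy as np, cv2
from station import ctrl
from scipy.spatial.transform import Rotation as R
def save(name,fn,crop=None,s=1):
    o=ctrl.get_obs(); c=ctrl.camera(name); im=c["image"][:,:,::-1]
    if crop: im=im[crop[1]:crop[3],crop[0]:crop[2]]
    im=cv2.resize(im,None,fx=s,fy=s,interpolation=cv2.INTER_CUBIC); cv2.imwrite("pics/"+fn,im)
    return c,o
def cfw(c,o):
    if "camera_from_world" in c: return np.array(c["camera_from_world"])
    T=np.eye(4);T[:3,:3]=R.from_euler('xyz',o["eef_rot"]).as_matrix();T[:3,3]=o["ee_pos"]
    return np.linalg.inv(T@np.array(c["hand_eye"]))
def px2w(c,M,u,v,z):
    d=np.array([(u-c["cx"])/c["fx"],-(v-c["cy"])/c["fy"],-1])
    W=np.linalg.inv(M); p=W[:3,3]; r=W[:3,:3]@d
    return p+r*(z-p[2])/r[2]
def w2px(c,M,p):
    q=M@np.append(p,1); return np.array([c["cx"]+c["fx"]*q[0]/-q[2], c["cy"]-c["fy"]*q[1]/-q[2]])
E
python3 - <<'E'
from h import *
for n in("top","side"):
    c,o=save(n,n+"0.png",s=1.56); print({k:v for k,v in c.items() if k!="image"})
    np.save(n+".npy",c,allow_pickle=True)
print(o)
E
```

```text
{'fx': 495.8762887578407, 'fy': 495.8762887578407, 'cx': 259.0973216161799, 'cy': 196.6704055101727, 'camera_from_world': array([[ 0.01754398, -0.99981115,  0.00835923, -0.05172749],
       [ 0.99604842,  0.01820473,  0.08692597, -0.54719797],
       [-0.08706173,  0.00680117,  0.9961797 , -1.46340147],
       [ 0.        ,  0.        ,  0.        ,  1.        ]])}
{'fx': 478.20975892608465, 'fy': 478.20975892608465, 'cx': 256.14773972374763, 'cy': 187.1879911978795, 'camera_from_world': array([[-0.84702548, -0.53143007,  0.01139832,  0.45896913],
       [ 0.33505738, -0.5171422 ,  0.78759158, -0.23678995],
       [-0.4126553 ,  0.67092923,  0.61609218, -1.27884829],
       [ 0.        ,  0.        ,  0.        ,  1.        ]])}
{'time_s': 0.05, 'qpos': array([-1.38261746e+00,  3.00465755e-01,  1.52158235e+00, -9.22696383e-07,
        1.32071080e+00, -6.65885802e-02]), 'joint_vel': array([-0.00117345, -0.00042253, -0.00081772, -0.00260772,  0.00164294,
        0.00130241]), 'tau': array([ 4.20122842e-04, -5.33213532e+01, -3.53709805e+01,  7.10161985e-02,
        2.34767713e-02, -4.55474856e-05]), 'ee_pos': array([ 0.13860787, -0.53221203,  0.40408859]), 'eef_rot': array([-3.14042892e+00, -7.67101550e-05,  2.54767634e-01]), 'force': array([-1.12784394, -0.07243476, -0.56134605]), 'moment': array([ 0.03139712, -0.02207607,  0.01373788]), 'grip_force': 0.0, 'grip_width': 0.09395422416035296}
```

View pics/top0.png

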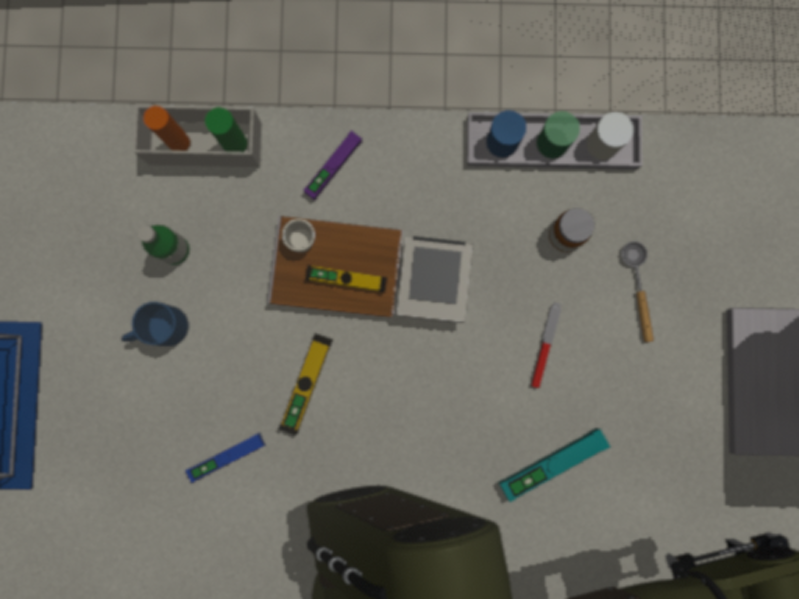

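View pics/side0.png

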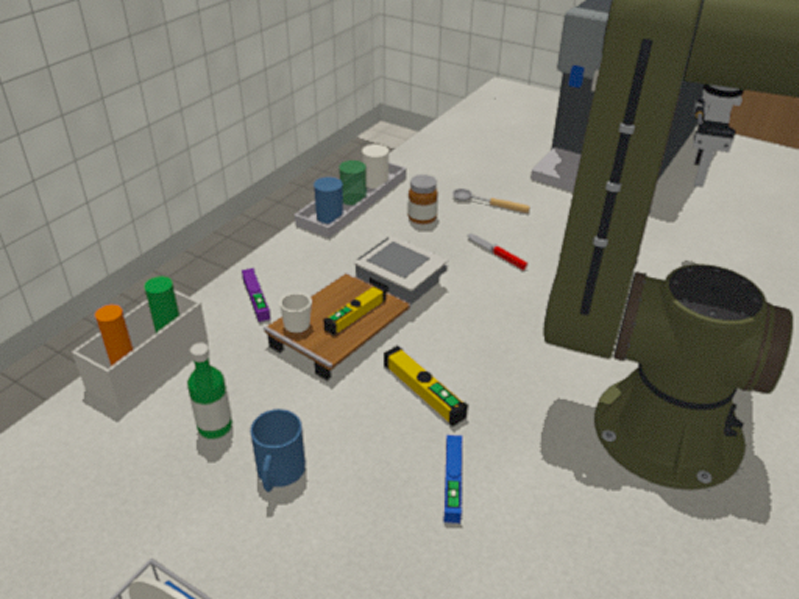

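The top view shows three kinds of candidates for the level: a small yellow one on the shelf (pad at 346,279), a large yellow one on the counter (305,384), and blue, purple and turquoise ones. The smaller yellow one on the shelf is the one meant. The cover is at (435,280) and the spreader runs from its handle end (537,386) to its tip (555,305). I'll enlarge to confirm.

```bash
python3 - <<'E'
from h import *
c,o=save("top","top1.png",crop=(165,130,365,260),s=4)
M=cfw(c,o)
P=lambda u,v,z: px2w(c,M,u/1.5625,v/1.5625,z).round(4)
for n,u,v,z in [("hend",537,386,.009),("tip",555,305,.009),("pad",346,279,.07),("covFL",397,318,.066),("covFR",466,321,.066),("covBR",471,240,.066),("covBL",406,237,.066),("cup",298,236,.1)]: print(n,P(u,v,z))
E
```

```text
hend [ 0.4019 -0.2991  0.009 ]
tip [ 0.5592 -0.3337  0.009 ]
pad [0.595 0.069 0.07 ]
covFL [ 0.5241 -0.0274  0.066 ]
covFR [ 0.5208 -0.1561  0.066 ]
covBR [ 0.6737 -0.1638  0.066 ]
covBL [ 0.6771 -0.0415  0.066 ]
cup [0.6691 0.1568 0.1   ]
```

View pics/top1.png

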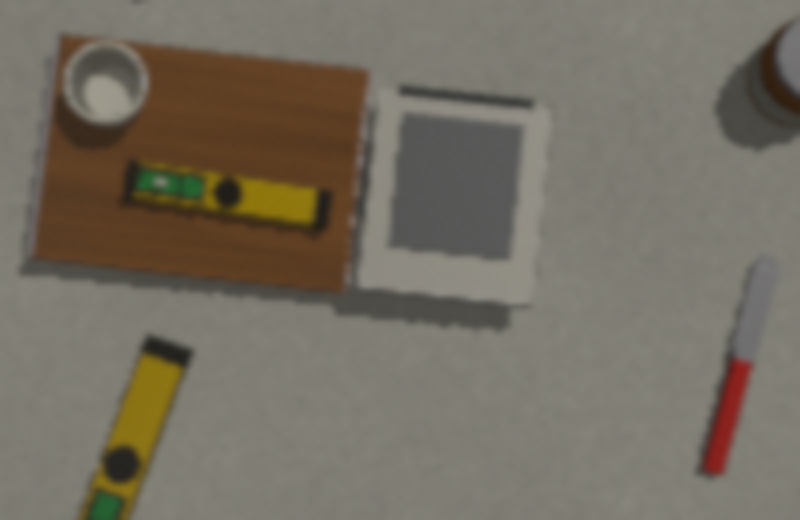

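The crop confirms it: the small yellow level lies on the shelf with its pad at (228,192) and vial on the left. The large yellow level on the counter, at bottom left, is the decoy. The spreader runs from its handle end (711,473) through the handle/blade joint (743,358) to its tip (766,258).

```bash
python3 - <<'E'
from h import *
c=np.load("top.npy",allow_pickle=True).item(); M=cfw(c,None)
P=lambda u,v,z: px2w(c,M,165+u/4,130+v/4,z)[:2]
he,j,t=P(711,473,.012),P(743,358,.012),P(766,258,.009)
d=t-he;yaw=np.degrees(np.arctan2(d[1],d[0]));d/=np.linalg.norm(d)
print("len",np.linalg.norm(t-he),np.linalg.norm(j-he),yaw,"grip",he+.075*d,t-.095*d)
FL,FR,BR,BL=P(360,288,.066),P(533,303,.066),P(550,105,.066),P(380,90,.066)
print(FL,FR,BR,BL,np.linalg.norm(FL-FR),np.linalg.norm(FL-BL),np.degrees(np.arctan2(*(FL-FR)))*-1,np.degrees(np.arctan2(*((FL+FR-BL-BR)[::-1]))))
S=[P(62,36,.042),P(368,70,.04),P(345,291,.04),P(35,258,.042)]
print("shelf",S,np.mean(S,0)); print("pad",P(228,192,.07))
o=ctrl.get_obs();print(o["ee_pos"],np.degrees(o["eef_rot"]))
E
```

```text
len 0.16833845601894082 0.08994072834969997 -14.40132100273157 grip [ 0.47096434 -0.3143921 ] [ 0.46935501 -0.31397885]
[ 0.52857676 -0.02997765] [ 0.51991746 -0.15609552] [ 0.66587806 -0.16703153] [ 0.67464535 -0.04199943] 0.12641479245135856 0.14656245817043856 -3.9277875659166233 175.5049546619224
shelf [array([0.715216  , 0.19618671]), array([ 0.69423714, -0.03294211]), array([ 0.52813296, -0.01887348]), array([0.54829864, 0.21092279])] [0.62147118 0.08882348]
pad [0.59665498 0.06745259]
[ 0.13862608 -0.53223181  0.4042314 ] [-1.79951286e+02 -2.44446989e-03  1.45996203e+01]
```

Request:
servo_tool --pt "0 5 3 0 -5" --pt "0 10 6.5 -2 -10" --pt "0 15 10 -4 -15" --pt "0 20 13 -6 -20" --pt "0 25 16.5 -8 -25" --pt "0 30 20 -9 -29" --pt "0 33.1 21.8 -10 -29" --pt "0 33.1 21.8 -10 -29" --pt "0 33.1 21.8 -10 -29" --pt "0 33.1 21.8 -10 -29" --squeeze 60

```text
time_s: 1.4
ee_pos: [0.4689, -0.315, 0.305]
eef_rot: [3.141, -0.0, -0.253]
force: [-0.2, -0.2, -0.6]
grip_width: 0.0941
grip_force: 0.0
```

```bash
python3 - <<'E'
from h import *
c,o=save("wrist","w0.png",s=1.5); c.update(o=o); np.save("w0.npy",c,allow_pickle=True)
print(o["ee_pos"],np.degrees(o["eef_rot"]),c["hand_eye"])
E
```

```text
[ 0.46887716 -0.31498925  0.30501551] [ 1.79985758e+02 -2.45147672e-02 -1.44803257e+01] [[ 5.61381023e-04  9.60528056e-01  2.78182564e-01  8.05304071e-02]
 [ 9.99999710e-01 -6.82610876e-04  3.38935830e-04 -1.26100585e-03]
 [ 5.15447817e-04  2.78182293e-01 -9.60528160e-01  1.91313330e-02]
 [ 0.00000000e+00  0.00000000e+00  0.00000000e+00  1.00000000e+00]]
```

View pics/w0.png

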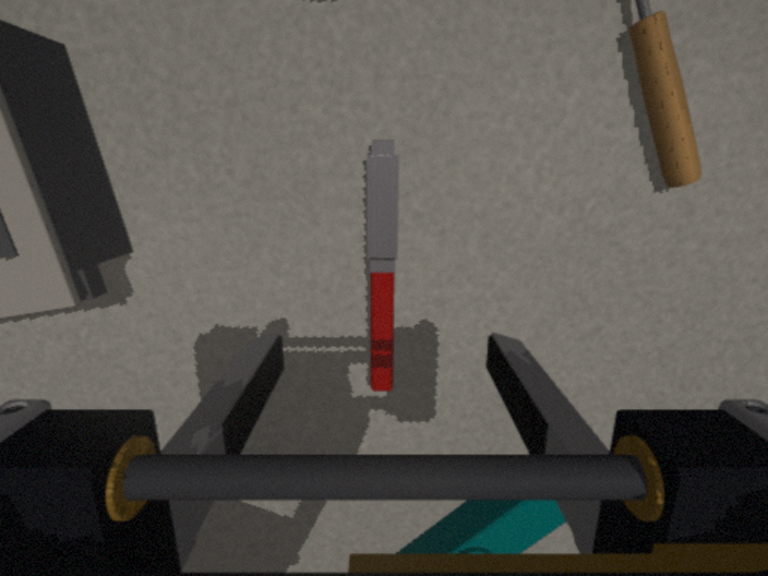

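The spreader lies straight ahead of the jaws and parallel to the fingers: handle end (381,390), joint (382,272), tip (383,140).

```bash
python3 - <<'E'
from h import *
c=np.load("w0.npy",allow_pickle=True).item(); M=cfw(c,c["o"])
for u,v,z in((381,390,.012),(382,272,.018),(383,140,.009)): print(px2w(c,M,u/1.5,v/1.5,z))
E
```

```text
[ 0.39810957 -0.29294708  0.012     ]
[ 0.48446006 -0.316119    0.018     ]
[ 0.56352463 -0.33720673  0.009     ]
```

Request:
servo_tool --pt "0 0.3 0.2 -5 -0.5" --pt "0 0.3 0.2 -9 -0.5" --pt "0 0.3 0.2 -10.3 -0.5" --pt "0 0.3 0.2 -10.3 -0.5" --pt "1 0.3 0.2 -10.3 -0.5" --pt "1 0.3 0.2 -10.3 -0.5" --pt "1 0.3 0.2 -10.3 -0.5" --pt "1 0.3 0.2 -10.3 -0.5" --pt "1 0.3 0.2 -10.3 -0.5" --pt "1 0.3 0.2 -10.3 -0.5" --pt "1 0.3 0.2 -10.3 -0.5" --squeeze 60

```text
time_s: 2.82
ee_pos: [0.4726, -0.3122, 0.2016]
eef_rot: [-3.142, 0.0, -0.26]
force: [-0.2, 0.0, 0.3]
grip_width: 0.0277
grip_force: 0.0
```

Request:
servo_tool --pt "1 0 0 0 0" --pt "1 0 0 0 0" --pt "1 0 0 0 0" --pt "1 0 0 0 0" --pt "1 0 0 3 0" --pt "1 0 0 8 0" --pt "1 -2 5 8 4" --pt "1 -4 10 8 8" --pt "1 -6 15 8 10.4" --pt "1 -6.8 20 8 10.4" --pt "1 -6.8 22.9 6 10.4" --pt "1 -6.8 22.9 4.65 10.4" --pt "1 -6.8 22.9 4.65 10.4" --pt "1 -6.8 22.9 4.65 10.4" --squeeze 60

```text
time_s: 4.58
ee_pos: [0.4049, -0.084, 0.2485]
eef_rot: [3.141, -0.0, -0.08]
force: [0.2, -0.3, -0.7]
grip_width: 0.0153
grip_force: 60.0
```

```bash
python3 - <<'E'
from h import *
ims=[]
c,o=save("wrist","w1.png"); c.update(o=o); np.save("w1.npy",c,allow_pickle=True)
cv2.imwrite("pics/w1v.png",cv2.resize(c["image"][0:270,:,::-1],None,fx=1.56,fy=1.56))
s=ctrl.camera("side"); ctrl_im=s["image"][130:260,180:380,::-1]
cv2.imwrite("pics/s1v.png",cv2.resize(ctrl_im,None,fx=4,fy=4,interpolation=cv2.INTER_CUBIC))
print(o["ee_pos"],np.degrees(o["eef_rot"]),o["grip_width"])
E
```

```text
[ 0.40485286 -0.08397716  0.24851116] [ 1.79993747e+02 -2.39527851e-02 -4.55982746e+00] 0.015314825089415158
```

View pics/w1v.png

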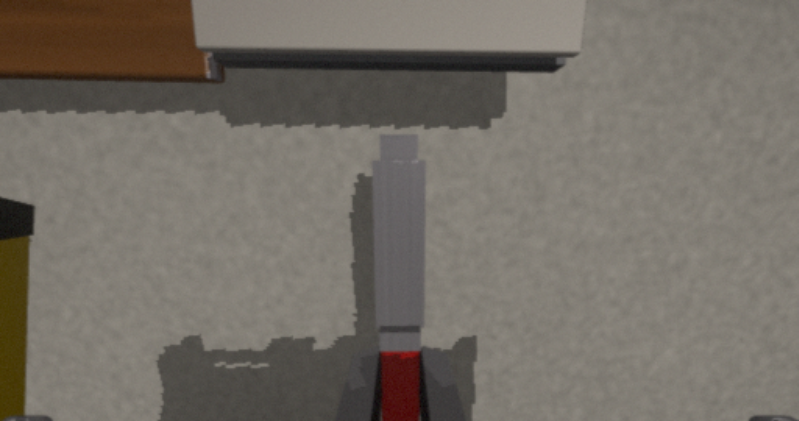

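View pics/s1v.png

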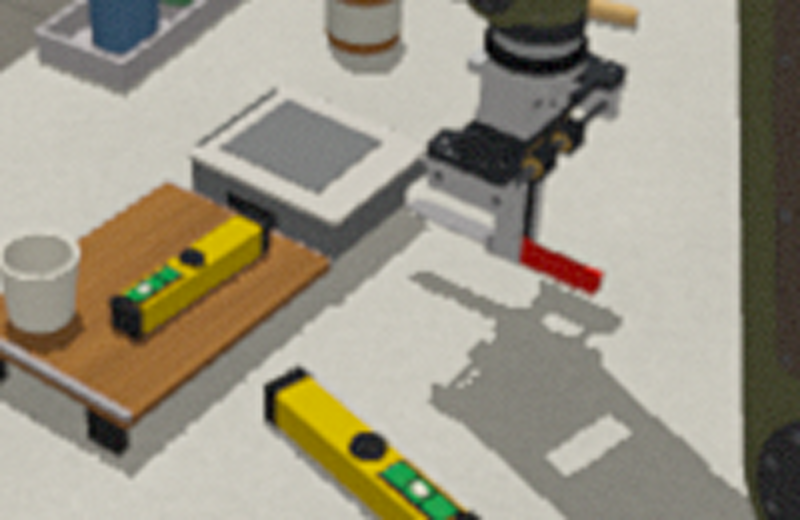

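```bash
python3 - <<'E'
from h import *
c=np.load("w1.npy",allow_pickle=True).item(); M=cfw(c,c["o"])
Q=lambda u,v,z: px2w(c,M,u/1.56,v/1.56,z)
t=Q(398,135,.056);print("tip",t, "joint",Q(399,351,.056+.009))
a=np.radians(-4.56);p=c["o"]["ee_pos"];print("exp tip",p[:2]+.095*np.array([np.cos(a),np.sin(a)]))
A,B=Q(197,50,.066),Q(580,54,.066);print(A,B,np.linalg.norm(A-B),np.degrees(np.arctan2(A[0]-B[0],A[1]-B[1])))
print("ledge",Q(225,69,.051),Q(560,71,.051)); print("fy",c["fy"])
# predicted rows of cover edges for z hypotheses at mid
E
```

```text
tip [ 0.49963174 -0.08947827  0.056     ] joint [ 0.41752204 -0.08332967  0.065     ]
exp tip [ 0.49955215 -0.09152995]
[ 0.53050396 -0.02498187  0.066     ] [ 0.51924645 -0.1518905   0.066     ] 0.1274069490236881 5.069190803925267
ledge [ 0.52768539 -0.0280525   0.051     ] [ 0.51730936 -0.15053367  0.051     ]
fy 281.5175732993864
```

Request:
servo_tool --pt "1 1.2 -0.1 -0.05 -0.4" --pt "1 2.4 -0.2 -0.05 -0.4" --pt "1 3.0 -0.25 -0.05 -0.4" --pt "1 3.5 -0.3 -0.05 -0.4" --pt "1 3.9 -0.33 -0.05 -0.4" --pt "1 3.9 -0.33 -0.05 -0.4"

```text
time_s: 5.42
ee_pos: [0.4437, -0.0865, 0.2476]
eef_rot: [-3.142, 0.0, -0.085]
force: [-0.2, -1.0, -1.4]
grip_width: 0.0155
grip_force: 60.0
```

Request:
servo_tool --pt "1 0 0 0.5 0" --pt "1 0.1 0 1.7 0" --pt "1 0.27 0 3.0 0" --pt "1 0.6 -0.05 4.3 0" --pt "1 1.05 -0.1 5.6 0" --pt "1 1.64 -0.14 6.8 0" --pt "1 2.35 -0.2 7.9 0" --pt "1 3.15 -0.27 9.0 0" --pt "1 4.1 -0.35 9.95 0" --pt "1 5.1 -0.45 10.8 0" --pt "1 6.2 -0.53 11.6 0" --pt "1 7.3 -0.63 12.2 0" --pt "1 8.5 -0.73 12.7 0" --pt "1 9.8 -0.85 13.1 0" --pt "1 11.1 -0.95 13.35 0" --pt "1 12.5 -1.07 13.5 0" --pt "1 13.8 -1.2 13.5 0" --pt "1 15.1 -1.3 13.4 0" --pt "1 16.2 -1.4 13.2 0" --pt "1 17.1 -1.5 13.0 0"

```text
time_s: 7.92
ee_pos: [0.6153, -0.1016, 0.3773]
eef_rot: [-3.142, 0.0, -0.085]
force: [-0.4, 0.3, -0.4]
grip_width: 0.0153
grip_force: 60.0
```

Request:
servo_tool --pt "1 0.8 -0.07 0 0" --pt "1 0.8 -0.07 0 0" --pt "1 -3 0.2 2 0" --pt "1 -6 0.5 3 0" --pt "1 -6 0.5 3 0" --pt "1 -6 0.5 3 0"

```text
time_s: 8.68
ee_pos: [0.5548, -0.0966, 0.4077]
eef_rot: [3.142, -0.0, -0.086]
force: [-0.4, 0.2, -1.3]
grip_width: 0.0153
grip_force: 60.0
```

```bash
python3 - <<'E'
from h import *
s=ctrl.camera("side")
cv2.imwrite("pics/s2v.png",cv2.resize(s["image"][80:260,150:400,::-1],None,fx=3,fy=3,interpolation=cv2.INTER_CUBIC))
E
```

```text
(no output)
```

View pics/s2v.png

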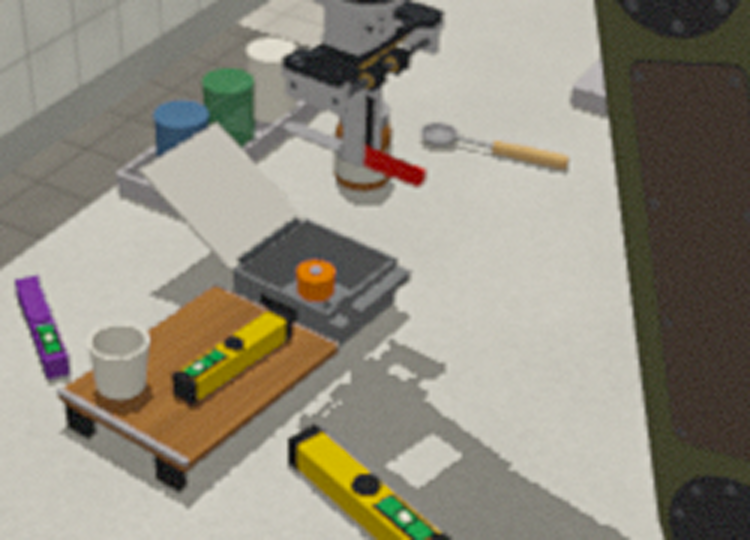

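The cover lies fully open and the knob is exposed. Now I'll lay the spreader back in its original place.

Request:
servo_tool --pt "1 -3 -4 -2 -3" --pt "1 -6 -8 -5 -6" --pt "1 -8.2 -13 -8 -9" --pt "1 -8.2 -18 -12 -10" --pt "1 -8.2 -21.6 -16 -10" --pt "1 -8.2 -21.6 -19.5 -10" --pt "1 -8.2 -21.6 -20.5 -10" --pt "1 -8.2 -21.6 -20.6 -10" --pt "1 -8.2 -21.6 -20.6 -10" --pt "0.5 -8.2 -21.6 -20.6 -10" --pt "0.5 -8.2 -21.6 -20.6 -10" --pt "0.5 -8.2 -21.6 -20.6 -10" --pt "0.5 -8.2 -21.6 -20.6 -10" --pt "0.5 -8.2 -21.6 -17 -10" --pt "0.5 -8.2 -21.6 -12 -10" --pt "0.5 -8.2 -21.6 -7 -10" --pt "0.5 -8.2 -21.6 -7 -10"

```text
time_s: 10.85
ee_pos: [0.4729, -0.3127, 0.3415]
eef_rot: [3.139, -0.006, -0.26]
force: [-0.4, -0.4, -0.4]
grip_width: 0.0468
grip_force: 0.0
```

```bash
python3 - <<'E'
from h import *
o=ctrl.get_obs();print(o["time_s"],o["ee_pos"],np.degrees(o["eef_rot"]),o["grip_width"])
c=ctrl.camera("top");np.save("t2.npy",c,allow_pickle=True)
M=cfw(c,None); im=c["image"]; hsv=cv2.cvtColor(im,cv2.COLOR_RGB2HSV)
def blob(lo,hi,box):
    m=cv2.inRange(hsv,lo,hi); k=np.zeros_like(m);k[box[1]:box[3],box[0]:box[2]]=1; m=m*k
    v,u=np.nonzero(m); return u.mean(),v.mean(),len(u),np.ptp(u)+1,np.ptp(v)+1
k=blob((5,150,80),(17,255,255),(250,130,310,220)); print("knob",k, px2w(c,M,k[0],k[1],.05))
cv2.imwrite("pics/t2v.png",cv2.resize(im[130:260,165:365,::-1],None,fx=4,fy=4,interpolation=cv2.INTER_CUBIC))
E
```

```text
10.85 [ 0.47285871 -0.31269748  0.34151286] [179.85421498  -0.36166265 -14.90040568] 0.04682712917719909
knob (np.float64(264.2610294117647), np.float64(170.65808823529412), 272, np.int64(35), np.int64(48)) [ 0.62334831 -0.05567326  0.05      ]
```

View pics/t2v.png

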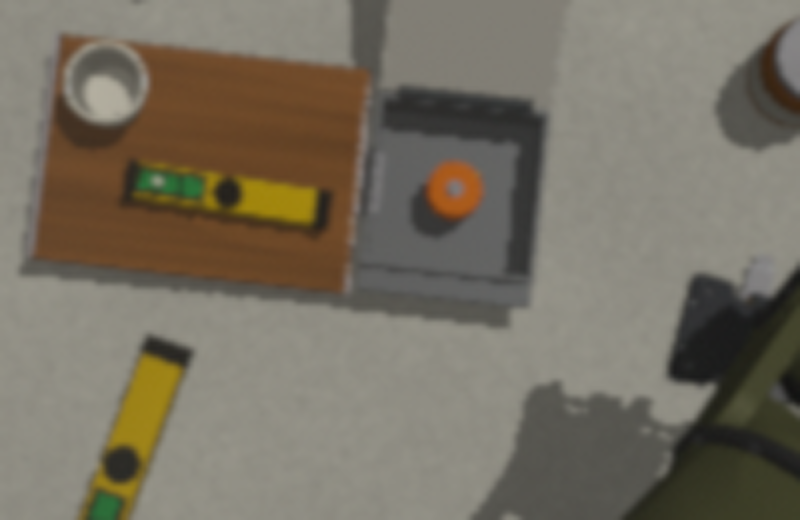

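The spreader is down on the counter, the knob is at (455,190), and the bubble is off to the left at (157,181). I'll take a close look at the vial.

Request:
servo_tool --pt "1 1 5 0 2" --pt "1 1.5 10 0 5" --pt "1 2 16 0 8" --pt "1 2.7 22 0 10" --pt "1 2.7 28 0 10" --pt "1 2.7 34 -2 10" --pt "1 2.7 40 -5 10" --pt "1 2.7 42.2 -8 10" --pt "1 2.7 42.2 -8 10" --pt "1 2.7 42.2 -8 10" --pt "1 2.7 42.2 -8 10"

```text
time_s: 12.28
ee_pos: [0.4999, 0.1084, 0.2585]
eef_rot: [-3.141, -0.001, -0.087]
force: [0.1, -0.6, 0.1]
grip_width: 0.0005
grip_force: 0.0
```

```bash
python3 - <<'E'
from h import *
t=np.load("t2.npy",allow_pickle=True).item();print("knob",px2w(t,cfw(t,None),165+455/4,130+190/4,.05))
c,o=save("wrist","w2.png"); c.update(o=o); np.save("w2.npy",c,allow_pickle=True)
print(o["ee_pos"],np.degrees(o["eef_rot"]),o["time_s"])
M=cfw(c,o); p=[.6,.109,.07]; u,v=w2px(c,M,p); print(u,v)
print(c["image"].shape, w2px(c,M,[.597,.067,.071]))
u,v=int(u),int(v); x0,y0=max(u-100,0),max(v-60,0); print(x0,y0)
cv2.imwrite("pics/w2v.png",cv2.resize(c["image"][y0:y0+120,x0:x0+200,::-1],None,fx=4,fy=4,interpolation=cv2.INTER_CUBIC))
E
```

```text
knob [ 0.60374437 -0.09886977  0.05      ]
[0.49991369 0.10844603 0.25849403] [-1.79985595e+02 -7.36309914e-02 -4.98284288e+00] 12.275
242.36293493875928 77.18088208782828
(384, 512, 3) [318.01839714  75.72765619]
142 17
```

View pics/w2v.png

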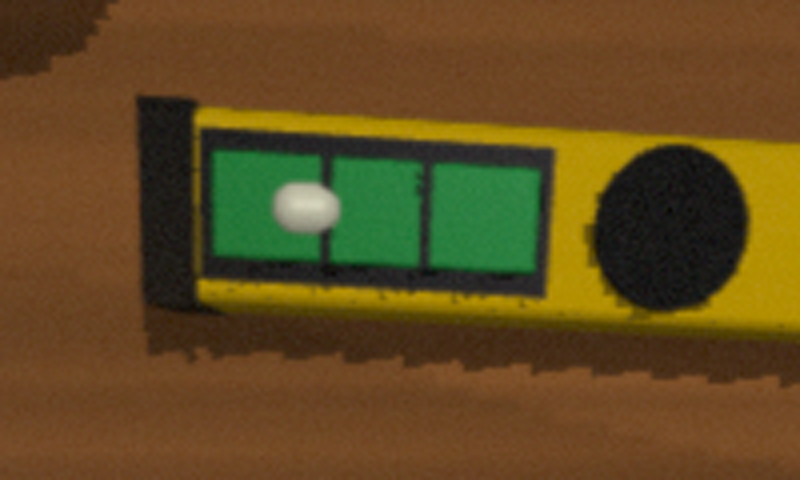

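Vial view: lines at u=326 and 427, bubble centre at 307. At 7.2 px/mm that puts the bubble at about +9.6 mm, so about 84° clockwise is needed. Pad centre is at (672,228).

Request:
servo_tool --pt "0.33 0 0 5 5" --pt "0.33 1 -3 9 13" --pt "0.33 4 -8 9 21" --pt "0.33 7 -13 9 29" --pt "0.33 10 -18 9 37" --pt "0.33 10.5 -20.7 8 45" --pt "0.33 10.5 -20.7 4 45" --pt "0.33 10.5 -20.7 4 45" --pt "0.33 10.5 -20.7 0 45" --pt "0.33 10.5 -20.7 -3 45" --pt "0.33 10.5 -20.7 -3.85 45" --pt "0.33 10.5 -20.7 -3.85 45" --squeeze 40

```text
time_s: 13.82
ee_pos: [0.605, -0.0976, 0.2206]
eef_rot: [3.141, -0.001, 0.7]
force: [0.2, 0.7, 0.6]
grip_width: 0.0631
grip_force: 0.0
```

Request:
servo_tool --pt "1 0 0 0 0" --pt "1 0 0 0 0" --pt "1 0 0 0 0" --pt "1 0 0 0 0" --pt "1 0 0 0 0" --pt "1 0 0 0 0" --pt "1 0 0 0 0"

```text
time_s: 14.7
ee_pos: [0.6051, -0.0982, 0.2201]
eef_rot: [3.139, -0.001, 0.7]
force: [4.2, -5.3, 1.0]
grip_width: 0.0391
grip_force: 40.0
```

Request:
servo_tool --pt "1 0 0 0 -7" --pt "1 0 0 0 -14" --pt "1 0 0 0 -21" --pt "1 0 0 0 -28" --pt "1 0 0 0 -35" --pt "1 0 0 0 -42" --pt "1 0 0 0 -49" --pt "1 0 0 0 -56" --pt "1 0 0 0 -63" --pt "1 0 0 0 -70" --pt "1 0 0 0 -77" --pt "1 0 0 0 -84" --pt "1 0 0 0 -84" --pt "1 0 0 0 -84" --pt "0.33 0 0 0 -84" --pt "0.33 0 0 0 -84" --pt "0.33 0 0 0 -84" --pt "0.33 0 0 4 -84" --pt "0.33 0 0 9 -84" --pt "0.33 0 0 13 -84"

```text
time_s: 17.2
ee_pos: [0.6045, -0.0977, 0.3512]
eef_rot: [-3.141, -0.001, -0.766]
force: [0.9, 0.2, -0.8]
grip_width: 0.0628
grip_force: 0.0
```

Request:
servo_tool --pt "1 -2 4 0 8" --pt "1 -4 8 0 16" --pt "1 -6 12 0 24" --pt "1 -8 16 0 32" --pt "1 -10.5 20 -3 39" --pt "1 -10.5 20.6 -7 39" --pt "1 -10.5 20.6 -9.3 39" --pt "1 -10.5 20.6 -9.3 39" --pt "1 -10.5 20.6 -9.3 39" --pt "1 -10.5 20.6 -9.3 39"

```text
time_s: 18.45
ee_pos: [0.4999, 0.1083, 0.2573]
eef_rot: [-3.141, -0.002, -0.086]
force: [-0.3, 0.3, -0.2]
grip_width: 0.0003
grip_force: 0.0
```

```bash
python3 - <<'E'
from h import *
c,o=save("wrist","w3.png"); c.update(o=o); np.save("w3.npy",c,allow_pickle=True)
print(o["ee_pos"],np.degrees(o["eef_rot"]),o["time_s"])
M=cfw(c,o); u,v=w2px(c,M,[.6,.109,.07]); u,v=int(u),int(v); x0,y0=max(u-100,0),max(v-60,0); print(x0,y0)
cv2.imwrite("pics/w3v.png",cv2.resize(c["image"][y0:y0+120,x0:x0+200,::-1],None,fx=4,fy=4,interpolation=cv2.INTER_CUBIC))
E
```

```text
[0.49989324 0.10834557 0.25727109] [-1.79977480e+02 -1.02305651e-01 -4.91634550e+00] 18.45
142 17
```

View pics/w3v.png

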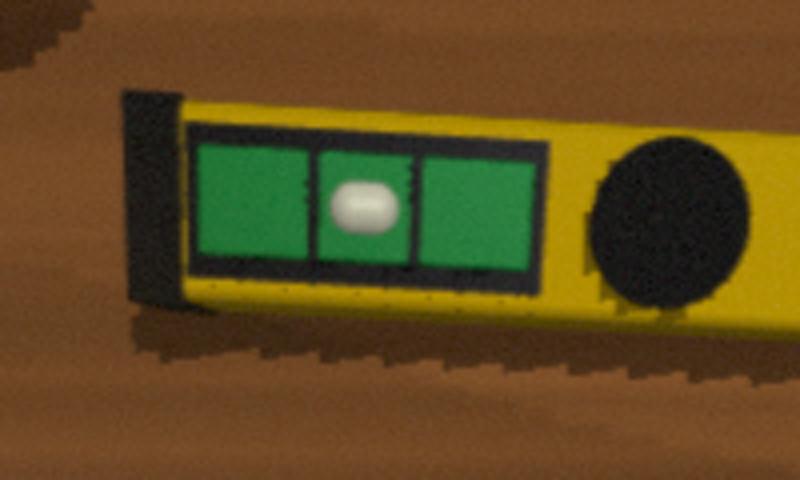

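The bubble is centred: lines at 314 and 416, bubble at 364.5. The pad centre in the crop is (670,222).

```bash
python3 - <<'E'
from h import *
c=np.load("w3.npy",allow_pickle=True).item(); M=cfw(c,c["o"])
p=px2w(c,M,309.5,72.5,.071); print(p,(p-c["o"]["ee_pos"])*100)
c=np.load("w2.npy",allow_pickle=True).item(); print(px2w(c,cfw(c,c["o"]),310,74,.068))
E
```

```text
[0.5990608  0.07190926 0.071     ] [  9.91675534  -3.64363151 -18.62710865]
[0.59859266 0.07085042 0.068     ]
```

Request:
servo_tool --pt "1 0 0 5 0" --pt "1 3 -1 5.5 0" --pt "1 7 -2.5 5.5 0" --pt "1 9.8 -3.7 5 0" --pt "1 9.8 -3.7 3.5 0" --pt "1 9.8 -3.7 2.2 0" --pt "1 9.8 -3.7 1.9 0" --pt "1 9.8 -3.7 1.7 0" --pt "1 9.8 -3.7 1.7 0"

```text
time_s: 19.62
ee_pos: [0.5975, 0.0716, 0.2735]
eef_rot: [-3.142, -0.001, -0.085]
force: [1.1, -0.2, 0.3]
grip_width: 0.0001
grip_force: 0.0
```

Request:
servo_tool --pt "1 0 0 -0.15 0" --pt "1 0 0 -0.3 0" --pt "1 0 0 -0.4 0" --pt "1 0 0 -0.45 0" --pt "1 0 0 -0.45 0"

```text
time_s: 20.25
ee_pos: [0.5977, 0.0715, 0.2703]
eef_rot: [-3.141, -0.001, -0.085]
force: [-7.1, -0.6, 16.2]
grip_width: 0.0003
grip_force: 8.2
```

Request:
servo_tool --pt "1 -0.05 0 0 0" --pt "1 -0.05 0 -0.03 0" --pt "1 -0.05 0 -0.03 0" --pt "1 -0.05 0 -0.03 0" --pt "1 -0.05 0 -0.03 0" --pt "1 -0.05 0 -0.03 0" --pt "1 -0.05 0 -0.03 0" --pt "1 -0.05 0 -0.03 0" --pt "1 -0.05 0 -0.03 0" --pt "1 -0.05 0 -0.03 0"

```text
time_s: 21.5
ee_pos: [0.5973, 0.0715, 0.2703]
eef_rot: [-3.141, -0.002, -0.086]
force: [-6.0, -1.0, 16.2]
grip_width: 0.0007
grip_force: 8.4
```

```bash
python3 - <<'E'
from h import *
# side camera: sample vial along the level axis; compare with open-cover picture taken earlier
s=ctrl.camera("side"); M=cfw(s,None); im=s["image"].astype(float)
a=np.radians(-5.0); y=np.array([-np.sin(a),np.cos(a),0]); pad=np.array([.5985,.0712,.069])
x=np.array([np.cos(a),np.sin(a),0])
for off in(-.003,0,.003):
  print(off)
  for d in np.arange(20,66,2):
    u,v=w2px(s,M,pad+x*off+y*d/1000)
    px=cv2.getRectSubPix(s["image"],(1,1),(float(u),float(v)))[0,0]; print(d,px.tolist(),end=' ')
  print()
o=ctrl.get_obs();print(o["force"],o["ee_pos"],o["time_s"])
w=ctrl.camera("wrist");w.update(o=o);np.save("w4.npy",w,allow_pickle=True)
m=cfw(w,o);print(w2px(w,m,pad+y*.042))
E
```

```text
-0.003
20 [73, 82, 29] 22 [53, 73, 38] 24 [39, 75, 40] 26 [35, 81, 40] 28 [42, 86, 39] 30 [42, 86, 40] 32 [43, 81, 38] 34 [40, 70, 35] 36 [39, 63, 36] 38 [46, 74, 36] 40 [56, 80, 36] 42 [59, 84, 39] 44 [55, 86, 39] 46 [61, 85, 38] 48 [52, 79, 37] 50 [54, 77, 31] 52 [60, 73, 26] 54 [62, 70, 26] 56 [63, 81, 27] 58 [65, 83, 30] 60 [64, 87, 35] 62 [62, 87, 35] 64 [59, 80, 29] 
0
20 [57, 91, 36] 22 [22, 91, 45] 24 [15, 92, 46] 26 [9, 96, 46] 28 [10, 98, 45] 30 [18, 92, 42] 32 [18, 84, 41] 34 [26, 78, 43] 36 [30, 81, 45] 38 [53, 99, 62] 40 [72, 113, 75] 42 [75, 114, 78] 44 [67, 111, 75] 46 [57, 102, 66] 48 [49, 89, 57] 50 [29, 81, 48] 52 [22, 85, 42] 54 [22, 90, 42] 56 [30, 112, 54] 58 [34, 127, 63] 60 [35, 129, 64] 62 [33, 137, 65] 64 [35, 119, 56] 
0.003
20 [64, 102, 37] 22 [31, 101, 46] 24 [4, 101, 49] 26 [7, 103, 46] 28 [12, 103, 43] 30 [17, 98, 43] 32 [21, 90, 45] 34 [41, 91, 56] 36 [71, 104, 76] 38 [93, 124, 94] 40 [117, 142, 113] 42 [135, 150, 127] 44 [115, 136, 111] 46 [92, 116, 91] 48 [54, 95, 63] 50 [29, 93, 51] 52 [17, 113, 53] 54 [21, 139, 63] 56 [26, 155, 73] 58 [26, 163, 79] 60 [27, 166, 80] 62 [33, 153, 73] 64 [43, 137, 65] 
[-5.5737774  -0.77417599 17.77093308] [0.59734744 0.07147622 0.27031509] 21.55
[198.60703801 230.68336071]
```

The bubble peaks at 42 mm from the pad, exactly between the lines, with a steady 16 N press. Handing in.

```bash
python3 -c "
from h import *
print(ctrl.hand_in())"
```

```text
the job is handed in; nothing more can be done
None
```

I threw the cover fully open with the spreader and laid the spreader back on the counter. I then centred the bubble with the knob and handed the job in at about 21.6 s, with the closed fingertips still pressing the level's pad at about 16 N.

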